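Turn a rim lock case over into its assembly nest

TASK

The rim lock case lies open back down, and its levers have to be reached. Stand it upright on the bench on its plain end (bolt up) and let go, then tip it on over so that it lies on the bench on its closed face and let go again; then pick it up afresh and seat it square and fully home in the nest, open back up, with its bolt in the notch. Leave the loupe, brass lock cylinder and hex key where they are.

Things in the scene. Friction and masses are not known exactly. Their poses are not given: they have to be found in the camera images.
- lock_case: Grey metal rim lock case, 84 (x) x 50 (y) x 30 mm (z), 0.2 to 0.45 kg; a brass bolt sticks out of its +x end. Origin: centre of the open back's rim plane; +z points to the closed face. Spans x -42..42, y +-25, z 0..30. Walls 3 mm, hollow at the back, but the last 20 mm at the bolt end are solid. At the start it lies on the bench open back down (+z up), +x within 0.4 rad of world +y.
- case_face (a point): Centre of the outside of the case's closed face, which bears a flush round brass keyhole plate (case frame 0, 0, 30 mm).
- case_plain_end (a point): Centre of the case's flat end without the bolt (case frame -42, 0, 15 mm). Stood on this end the case is 84 mm tall (100 with the bolt) on a 50 x 30 mm foot and topples once leaned about 20 degrees towards its face or back.
- bolt_tip (a point): Centre of the bolt's outer end (case frame 58, 0, 21 mm). The bolt spans x 42..58, y +-13, z 15..27 mm of the case frame.
- nest: Assembly nest fixed to the bench: aluminium plate 130 (x) x 94 (y) x 12 mm, black plastic walls 10 mm high on it round a pocket 87 x 53 mm (case plus 1.5 mm all round; upper 4 mm bevelled, 2 mm wider). Origin: centre of the plate's underside, z up. The +x end wall has a 32 mm notch for the bolt. Long walls are left out over the middle 34 mm for the fingers. +x within 0.35 rad of world -y.
- nest_floor (a point): Centre of the pocket floor, 12 mm above the bench; axes as the nest. With the case home, case_face lies on it.
- brass_cylinder: Bystander: brass profile lock cylinder, 39 x 63 x 17 mm, lying flat; origin centre of underside.
- loupe: Bystander: black eye loupe, 40 mm across, 38 mm high; origin centre of underside.
- hex_key: Bystander: L-shaped steel hex key, 87 x 28 x 6 mm, lying flat to the left; origin centre of underside.
Mind the look-alikes: they are no part of the job. Of the things that look like the nest, take the one that is nearest to the robot's base at the start. Leave any blue look-alike of the lock_case alone.

How it is judged:
On the way, in this order (a step that is already met when the one before it is completed fails the run):
1. the case stands upright on its plain end on the bench, let go and still (angle between lock_case's own x axis and vertical below 0.1 rad and height (world z) of case_plain_end below 0.005 m and contact force between lock_case and the arm below 0.1 N and contact force between lock_case and the fingers below 0.1 N and linear speed of lock_case below 0.02 m/s), for 0.2 s.
2. the case lies on its closed face on the bench, let go and still (angle between lock_case's own z axis and vertical above 3.04 rad and height (world z) of case_face below 0.005 m and contact force between lock_case and the arm below 0.1 N and contact force between lock_case and the fingers below 0.1 N and linear speed of lock_case below 0.02 m/s), for 0.2 s.
At the end, for the whole second after the job is handed in: The case rests in the nest's pocket open back up: closed face within 2 mm of the pocket floor and 3 mm of its centre each way, level within 0.05 rad, square within 0.06 rad, bolt in the notch, at rest; each bystander is within 30 mm of where it started (angle between lock_case's own z axis and vertical above 3.09 rad and x of case_face in the frame of nest_floor between -0.003 and 0.003 m and y of case_face in the frame of nest_floor between -0.003 and 0.003 m and z of case_face in the frame of nest_floor between -0.002 and 0.002 m and x of bolt_tip in the frame of nest_floor above 0.05 m and angle between the x axis of lock_case and the x axis of nest_floor, either way round below 0.06 rad and linear speed of lock_case below 0.02 m/s and distance of each of brass_cylinder, loupe, hex_key from where it was at the start of the episode below 0.03 m); the robot touches nothing.
It fails at once if the brass lock cylinder is shoved more than 30 mm (distance of brass_cylinder from where it was at the start of the episode above 0.03 m).
It fails at once if the loupe is shoved more than 30 mm (distance of loupe from where it was at the start of the episode above 0.03 m).
It fails at once if the hex key is shoved more than 30 mm (distance of hex_key from where it was at the start of the episode above 0.03 m).
It also fails if it takes over 69 s, if anything falls off the work surface, if the arm or the gripper's body presses on something with over 40 N, if the wrist force passes 120 N, or if a joint passes its speed limit or range.

ROBOT

A 7-joint arm with a two-finger parallel gripper is mounted at the origin on the work surface; the furniture and walls round the work are solid. World frame = base frame: x ahead of the robot, y to its left, z up, the work surface at z = 0. Lengths are in m, angles in rad, forces in N, time in s.
With the tool pointing down it reaches from about 0.4 to 0.85 m from the base axis. Payload 4.5 kg.
Tool frame: the origin (TCP) lies at the very end of the fingers, on their centre line; the grasp point (between the pads) lies 19 mm behind it (r.grip_point_offset is the distance from the TCP to the grasp point, in m); z points along the fingers, y is the line along which they close (so a half turn about z gives the same grasp; the last joint's range is limited). The gripper opens to 88 mm and grips with 3 to 60 N. Pads are 18 mm wide; open, the fingers measure 123 mm over their backs; the gripper's body (75 mm by 187 mm) begins 45 mm behind the grasp point.
Start: joints at [-1.183, 0.689, -0.195, 1.565, 0.157, 0.902, -0.215], TCP at [0.217, 0.586, 0.239] pointing down, gripper open.
Joint ranges: [-3.01, 3.01], [-0.46, 2.08], [-1.47, 1.51], [0.13, 2.56], [-1, 4.14], [0.04, 2.09], [-2.66, 2.66]. Speed limits (rad/s): [2.57, 2.57, 3.14, 3.14, 3.14, 3.14, 3.14].

INTERFACE

Orientations are given as a unit quaternion [x, y, z, w].
In Python, from plant import r gives the robot as it stands.
- The arm moves only by the tool carry_out, never from a script. Its argument "rows" is a list of rows, each a list of 3 entries, a list of its own where there are three numbers: the shift along the tool's x, y, z in cm, then the turn, a rotation vector about the tool's x, y, z in degrees, then the closure, from 0 (fully open) to 1 (shut). A call has 1 to 12 rows; each row is the pose to reach, as a shift and turn from the pose commanded when the call began, along the tool's axes at that moment; what a row does not reach only later rows make up. A row lasts 1/10 s, in which the tool goes at most 50 mm and 8.59 degrees, less where a joint would pass 70% of its speed; a pose out of reach is approached as far as the arm can. A call with a gripper value outside its range is refused whole. The fingers move at their own pace and stop on an object; "newtons" is the grip in N (left out, the last holds). Time passes only in rows, so rows that repeat a pose let the fingers close. It gives the time, the measured TCP pose, the force, the opening and the grip force at its end, in the units of the state.
- r.get_state(): the state, without advancing time (a new reading comes with each control period).
- r.snapshot(name): name is "side" or "top"; returns a dict with "image" (384x512x3 uint8, red, green, blue), "fx", "fy", "cx", "cy" (pixels), "pose" (4x4, takes a point from camera to world coordinates). Camera axes: x right, y up, looking along -z (the intrinsics and any distortion apply to the point x, -y, -z); pixel columns grow to the right and rows downward; lengths in m; the calibration is good to about 2 mm. A picture is of the moment at which its call begins. There is no depth.
- r.finish_job(): hands the job in; it is judged then, once.
The state is a dict: "clock": time; "q": joint angles; "qd": joint speeds; "joint_torque": joint torques, N m; "tool_pos": TCP position; "eef_rot": TCP orientation; "contact_force": force on the tool from outside, world axes, zero at the start; "moment": the same for the moment, N m; "opening": opening from 0.0 (shut) to 1.0 (fully open); "finger_force": force on a finger pad.
Only numpy, scipy, OpenCV 4.12 (cv2) and the standard library are available. Lean on these libraries where they do the work, as an engineer would, in place of code of your own. Each camera call takes 0.05 s, during which the arm holds its last target. There are 200 camera calls.

## Working session

There is one attempt and no reset: what is moved stays moved. The work goes in short steps, Python scripts to look and compute and a tool call to move; the robot and the scene stay as the last step left them, time stands still between calls to the robot, and variables do not carry over. Pictures are saved under pics/ and viewed, at most 10 in all, crops included, and the job is handed in when it is done.

Besides the shell and the picture viewer there is one more tool, called after ">>>" by a JSON object that holds its "api" and its "payload", one argument or row to a line. carry_out: Moves the arm, as the interface text tells. Its arguments: {"type":"object","properties":{"rows":{"type":"array"},"newtons":{"type":"number"}},"required":["rows"]}

```bash
mkdir -p pics
python3 - <<'E'
from plant import r
import cv2,numpy as np
a=[]
for n in("top","side"):
    s=r.snapshot(n); cv2.imwrite(f"pics/{n}0.png",s["image"][:,:,::-1]); print(n,s["fx"],s["fy"],s["cx"],s["cy"],{k:v for k,v in s.items() if k not in("image",)}.keys(),np.round(s["pose"],4).tolist())
    a.append(s["image"][:,:,::-1])
cv2.imwrite("pics/t0.png",cv2.resize(a[0],(800,600),interpolation=cv2.INTER_CUBIC))
cv2.imwrite("pics/s0.png",cv2.resize(a[1],(800,600),interpolation=cv2.INTER_CUBIC))
print(r.get_state())
E
```

```text
top 411.71968938932 411.71968938932 257.9375384851637 197.56298947320136 dict_keys(['fx', 'fy', 'cx', 'cy', 'pose']) [[0.0038, 0.9871, -0.1601, 0.3391], [-0.9997, 0.0076, 0.0227, 0.0736], [0.0237, 0.16, 0.9868, 1.2275], [0.0, 0.0, 0.0, 1.0]]
side 450.2896502210563 450.2896502210563 254.04962829289815 196.30645117058043 dict_keys(['fx', 'fy', 'cx', 'cy', 'pose']) [[0.8326, 0.2358, -0.5012, -0.1579], [-0.5536, 0.3807, -0.7407, -0.9312], [0.0161, 0.8941, 0.4475, 0.665], [0.0, 0.0, 0.0, 1.0]]
{'clock': 0.1, 'q': array([-1.18319893,  0.68990923, -0.19455908,  1.56619774,  0.15730086,
        0.90251509, -0.21507758]), 'qd': array([-0.00120081, -0.00094627, -0.0005865 , -0.00136613, -0.00103811,
       -0.00191386,  0.00041807]), 'joint_torque': array([-2.04041891e-03, -5.28499854e+01, -1.27147213e+00, -1.53837991e+01,
       -5.26512181e-02,  1.97176872e-03,  4.65643404e-05]), 'tool_pos': array([0.21636833, 0.58576309, 0.23799681]), 'eef_rot': array([ 1.75916344e-01,  9.84404780e-01, -8.12328044e-04, -9.69666179e-05]), 'contact_force': array([ 0.57913169, -0.52201427,  0.30120795]), 'moment': array([-0.01919168,  0.01992539, -0.01113033]), 'finger_force': 0.0, 'opening': 1.0017142287455452}
```

View pics/t0.png

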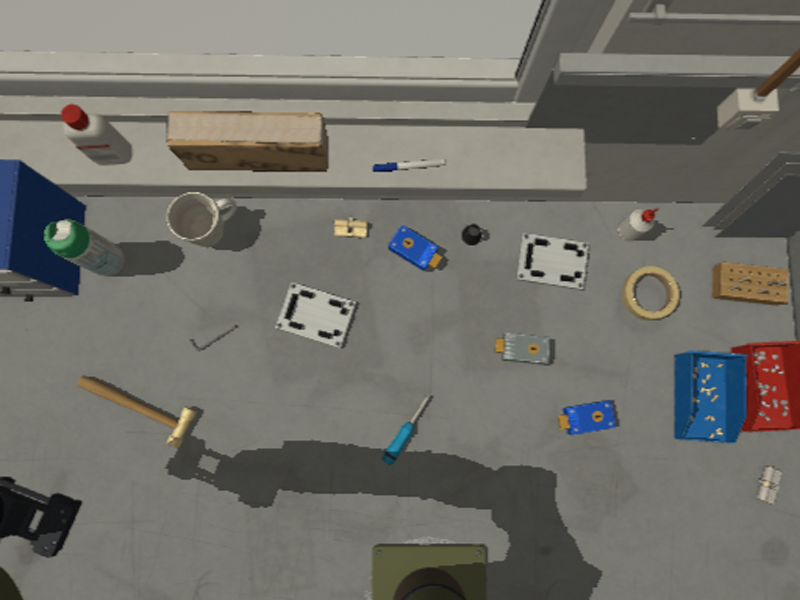

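View pics/s0.png

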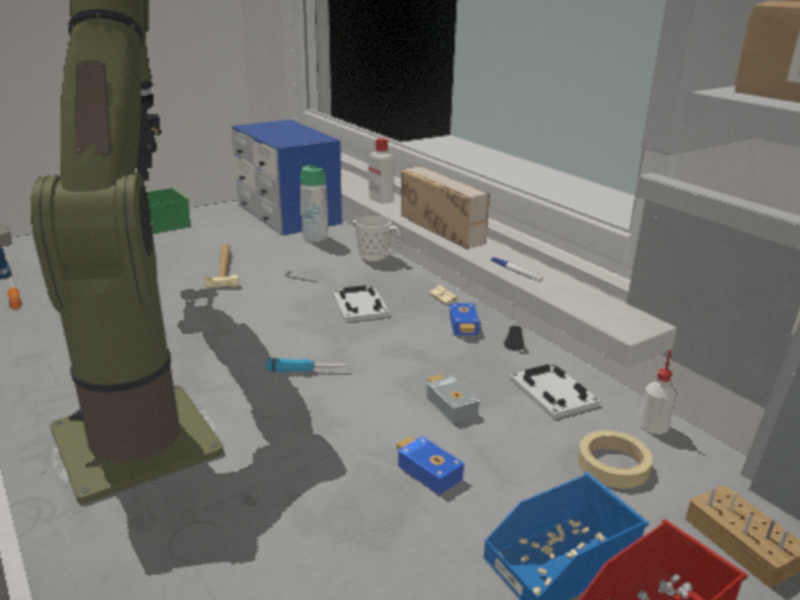

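The grey case is at (527,348) in the enlarged top view with its bolt to the left (+y). The two blue cases at (415,247) and (588,417) are look-alikes. There are two nests, at (317,315) and (553,261). The left one looks nearer the base (430,590), so I'll confirm that in an enlarged crop.

```bash
cat > h.py <<'E'
import numpy as np,cv2
from scipy.spatial.transform import Rotation as R
def px2w(s,u,v,z):
    P=np.array(s["pose"]);d=P[:3,:3]@np.array([(u-s["cx"])/s["fx"],-(v-s["cy"])/s["fy"],-1])
    return P[:3,3]+d*(z-P[2,3])/d[2]
def w2px(s,p):
    P=np.array(s["pose"]);c=P[:3,:3].T@(np.asarray(p)-P[:3,3])
    return np.array([s["cx"]-s["fx"]*c[0]/c[2],s["cy"]+s["fy"]*c[1]/c[2]])
def crop(s,u,v,w,h,k): 
    return cv2.resize(s["image"][v:v+h,u:u+w,::-1],None,fx=k,fy=k,interpolation=cv2.INTER_CUBIC)
E
python3 - <<'E'
from plant import r
from h import *
s=r.snapshot("top")
a=crop(s,170,175,66,50,6);b=crop(s,310,205,66,50,6)
t=r.snapshot("side")
c=crop(t,205,175,66,50,6);d=crop(t,260,230,66,50,6)
cv2.imwrite("pics/c1.png",np.vstack([np.hstack([a,b]),np.hstack([c,d])]))
print(px2w(s,203,201.6,.012),px2w(s,354,167,.012),px2w(s,337,223,.03))
E
```

```text
[0.5228882  0.20917936 0.012     ] [ 0.63285727 -0.24663861  0.012     ] [ 0.45964078 -0.18608928  0.03      ]
```

View pics/c1.png

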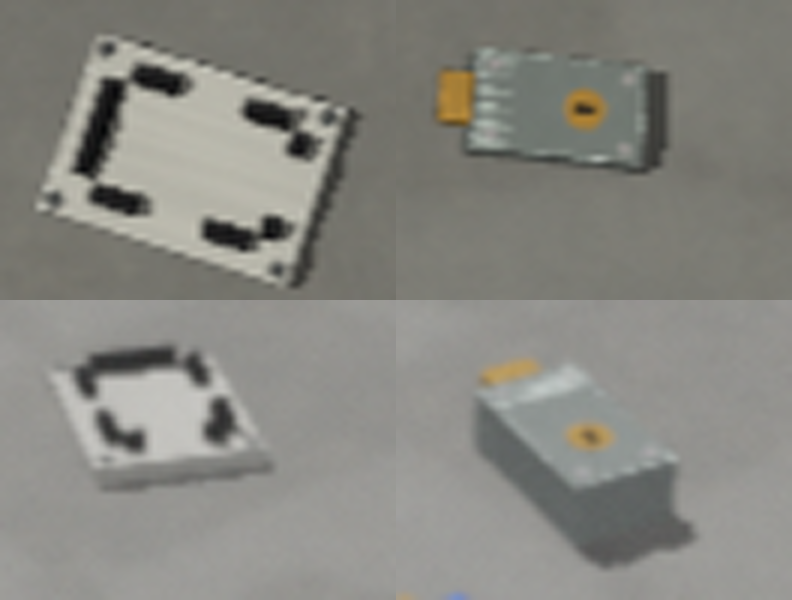

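The crops show the left nest (crop corners (105,35), (352,105), (293,288), (40,208)) with its notch on the right (-y). It is 0.56 m from the base against 0.68 m for the other, so I'm using the left one. The case is grey with its bolt towards +y. Next I fit both poses from the corner pixels.

```bash
cat >> h.py <<'E'
from scipy.optimize import least_squares
def fit(obs,x0):
    """obs: list of (snap, objpt xyz, (u,v)); planar pose x,y,yaw"""
    def f(p):
        Rz=R.from_euler('z',p[2]).as_matrix()
        return np.concatenate([w2px(s,Rz@np.array(o)+[p[0],p[1],0])-uv for s,o,uv in obs])
    q=least_squares(f,x0,loss='soft_l1'); return q.x,f(q.x).reshape(-1,2)
E
python3 - <<'E'
from plant import r
from h import *
s=r.snapshot("top");t=r.snapshot("side")
c=lambda x,y,o:np.array([(x+.5)/6-.5+o[0],(y+.5)/6-.5+o[1]])
o=(170,175)
n=[(s,p,c(*q,o)) for p,q in [((65,-47,12),(352,105)),((65,47,12),(0,0))][:0]]
# nest: +x right(-y world); +y = world +x (up in picture)
N=[((-.065,.047,.012),(105,35)),((.065,.047,.012),(352,105)),((.065,-.047,.012),(293,283)),((-.065,-.047,.012),(40,208))]
on=[(s,p,c(*q,o)) for p,q in N]
o2=(205,175)
on2=on+[(t,(-.065,-.047,.012),c(50,70,o2)),(t,(.065,-.047,.012),c(100,170,o2)),(t,(.065,.047,.012),c(270,162,o2))]
for k in(on,on2): 
    p,e=fit(k,[.52,.21,-1.4]);print("nest",p.round(4),e.round(1).tolist())
hc=.03
o3=(260,230)
C=[((.042,-.025,hc),(179,62)),((-.042,-.025,hc),(284,158)),((-.042,.025,hc),(176,188)),((.042,.025,hc),(79,95))]
oc=[(t,p,c(*q,o3)) for p,q in C]
o4=(310,205)
T=[((-.042,-.025,hc),(249,68)),((-.042,.025,hc),(244,166)),((.042,.025,0),(72,152)),((.042,-.025,hc),(90,48))]
ot=[(s,p,c(*q,o4)) for p,q in T]
for k in(oc,ot,oc+ot):
    p,e=fit(k,[.46,-.18,1.5]);print("case",p.round(4),e.round(1).tolist())
print(R.from_quat(r.get_state()["eef_rot"]).as_matrix().round(3))
E
```

```text
nest [ 0.5255  0.2107 -1.8605] [[-0.4, -0.7], [-0.2, 0.1], [0.1, 0.4], [0.4, 0.1]]
nest [ 0.5242  0.211  -1.8709] [[-0.2, -0.5], [-0.2, 0.8], [-0.2, 1.0], [0.2, 0.3], [0.2, -0.2], [0.4, 0.3], [0.9, -1.8]]
case [ 0.4599 -0.1831  1.4541] [[-0.1, 0.1], [-0.3, 0.3], [0.5, 0.3], [0.0, -1.0]]
case [ 0.4613 -0.1871  1.4612] [[1.1, -0.3], [0.6, 0.3], [-1.0, 0.2], [-0.7, -0.2]]
case [ 0.4603 -0.1847  1.4618] [[0.2, 0.3], [0.3, 0.5], [1.2, 0.6], [0.4, -0.7], [0.3, 0.1], [-0.2, 0.7], [-1.8, 0.5], [-1.5, 0.2]]
[[-0.938  0.346 -0.   ]
 [ 0.346  0.938 -0.001]
 [-0.    -0.001 -1.   ]]
```

```bash
cat >> h.py <<'E'
def pose(g,yaw,th,off=.019):
    """grasp point g, tool x heading yaw (rad), tilt th deg about tool y -> tcp, R"""
    x=np.array([np.cos(yaw),np.sin(yaw),0]);z=np.array([0,0,-1.]);M=np.c_[x,np.cross(z,x),z]@R.from_euler('y',th,degrees=True).as_matrix()
    return np.array(g)+off*M[:,2],M
def rel(st,p,M,tag=""):
    M0=R.from_quat(st["eef_rot"]).as_matrix()
    print(tag,"cm",((M0.T@(p-st["tool_pos"]))*100).round(2).tolist(),"deg",np.rad2deg(R.from_matrix(M0.T@M).as_rotvec()).round(1).tolist())
E
python3 - <<'E'
from plant import r
from h import *
st=r.get_state();print(r.grip_point_offset)
y=1.46;cx=np.array([np.cos(y),np.sin(y),0]);c=np.array([.460,-.185,0])
rel(st,*pose(c+.02*cx+[0,0,.16],y,-40))
E
```

```text
0.0187
 cm [-49.37, -63.14, 9.34] deg [26.5, -33.8, 72.8]
```

>>> {"api": "carry_out", "payload": {
  "rows": [
    [[-18,-11,0],[0,0,20],0],
    [[-36,-22,0],[0,0,40],0],
    [[-36,-22,0],[0,0,40],0],
    [[-36,-22,0],[0,0,40],0],
    [[-36,-22,0],[0,0,40],0],
    [[-36,-22,0],[0,0,60],0],
    [[-36,-22,0],[0,0,60],0],
    [[-36,-22,0],[0,0,60],0],
    [[-49.4,-63.1,3],[0,0,76],0],
    [[-49.4,-63.1,3],[0,0,76],0],
    [[-49.4,-63.1,3],[0,0,76],0],
    [[-49.4,-63.1,3],[0,0,76],0]
  ],
  "newtons": 25
}}

```text
clock: 1.5
tool_pos: [0.463, 0.0712, 0.2254]
eef_rot: [0.745, 0.668, 0.0, 0.0]
contact_force: [1.1, -0.3, -0.6]
opening: 0.997
finger_force: 0.0
```

Run:
```python
from plant import r
from h import *
st=r.get_state();print(st["q"].round(2),st["tool_pos"].round(3))
y=1.46;cx=np.array([np.cos(y),np.sin(y),0]);c=np.array([.460,-.185,0])
rel(st,*pose(c+.02*cx+[0,0,.16],y,-40))
```

```text
[-0.32  0.51  0.1   2.05 -0.09  0.58 -0.26] [0.463 0.071 0.225]
 cm [-24.72, 2.49, 7.99] deg [0.1, -40.0, 0.1]
```

>>> {"api": "carry_out", "payload": {
  "rows": [
    [[-25,2.5,8],[0,-40,0],0],
    [[-25,2.5,8],[0,-40,0],0],
    [[-25,2.5,8],[0,-40,0],0],
    [[-25,2.5,8],[0,-40,0],0],
    [[-25,2.5,8],[0,-40,0],0],
    [[-25,2.5,8],[0,-40,0],0],
    [[-25,2.5,8],[0,-40,0],0],
    [[-25,2.5,8],[0,-40,0],0],
    [[-25,2.5,8],[0,-40,0],0],
    [[-25,2.5,8],[0,-40,0],0]
  ]
}}

```text
clock: 2.5
tool_pos: [0.4616, -0.1773, 0.1462]
eef_rot: [0.7, 0.627, -0.253, 0.228]
contact_force: [0.1, -0.3, 0.7]
opening: 1.002
finger_force: 0.0
```

Run:
```python
from plant import r
from h import *
st=r.get_state();print(st["q"].round(2),st["tool_pos"].round(3))
y=1.46;cx=np.array([np.cos(y),np.sin(y),0]);c=np.array([.460,-.185,0])
rel(st,*pose(c+.02*cx+[0,0,.16],y,-40))
rel(st,*pose(c+.02*cx+[0,0,.16],y,50))
rel(st,*pose(c+.02*cx+[0,0,.024],y,-40))
```

```text
[-0.55  0.96  0.7   2.14  0.4   0.33 -0.56] [ 0.462 -0.177  0.146]
 cm [0.05, -0.07, 0.06] deg [0.2, -0.2, -0.0]
 cm [1.95, -0.06, -1.83] deg [0.2, 89.8, 0.2]
 cm [8.75, -0.11, 10.51] deg [0.2, -0.2, -0.0]
```

>>> {"api": "carry_out", "payload": {
  "rows": [
    [[2,0,-1.8],[0,90,0],0],
    [[2,0,-1.8],[0,90,0],0],
    [[2,0,-1.8],[0,90,0],0],
    [[2,0,-1.8],[0,90,0],0],
    [[2,0,-1.8],[0,90,0],0],
    [[2,0,-1.8],[0,90,0],0],
    [[2,0,-1.8],[0,90,0],0],
    [[2,0,-1.8],[0,90,0],0],
    [[2,0,-1.8],[0,90,0],0],
    [[2,0,-1.8],[0,90,0],0],
    [[2,0,-1.8],[0,90,0],0],
    [[2,0,-1.8],[0,90,0],0]
  ]
}}

```text
clock: 3.7
tool_pos: [0.4624, -0.1557, 0.1437]
eef_rot: [0.678, 0.601, 0.316, -0.282]
contact_force: [0.4, -1.0, -0.3]
opening: 0.998
finger_force: 0.0
```

Run:
```python
from plant import r
from h import *
st=r.get_state();print(st["q"].round(2),st["tool_pos"].round(3))
y=1.46;cx=np.array([np.cos(y),np.sin(y),0]);c=np.array([.460,-.185,0])
rel(st,*pose(c+.02*cx+[0,0,.16],y,50))
rel(st,*pose(c+.02*cx+[0,0,.10],y,-40))
```

```text
[ 1.09  1.07 -0.76  1.77 -0.18  0.86  0.54] [ 0.462 -0.156  0.144]
 cm [0.65, 0.08, 0.14] deg [0.2, -0.1, -0.4]
 cm [-5.85, 0.12, 2.08] deg [-0.2, -90.1, -0.4]
```

>>> {"api": "carry_out", "payload": {
  "rows": [
    [[-5.8,0.1,2.1],[0,-90,0],0],
    [[-5.8,0.1,2.1],[0,-90,0],0],
    [[-5.8,0.1,2.1],[0,-90,0],0],
    [[-5.8,0.1,2.1],[0,-90,0],0],
    [[-5.8,0.1,2.1],[0,-90,0],0],
    [[-5.8,0.1,2.1],[0,-90,0],0],
    [[-5.8,0.1,2.1],[0,-90,0],0],
    [[-5.8,0.1,2.1],[0,-90,0],0],
    [[-5.8,0.1,2.1],[0,-90,0],0],
    [[-5.8,0.1,2.1],[0,-90,0],0],
    [[-5.8,0.1,2.1],[0,-90,0],0],
    [[-5.8,0.1,2.1],[0,-90,0],0]
  ]
}}

```text
clock: 4.9
tool_pos: [0.4644, -0.1651, 0.0861]
eef_rot: [0.694, 0.633, -0.254, 0.23]
contact_force: [0.3, 0.5, -1.0]
opening: 0.994
finger_force: 0.0
```

Run:
```python
from plant import r
from h import *
st=r.get_state();print(st["q"].round(2),st["tool_pos"].round(3))
y=1.46;cx=np.array([np.cos(y),np.sin(y),0]);c=np.array([.460,-.185,0])
rel(st,*pose(c+.02*cx+[0,0,.024],y,-40))
s=r.snapshot("side");cv2.imwrite("pics/s1.png",crop(s,190,150,190,150,4))
```

```text
[-0.59  1.12  0.74  2.14  0.12  0.21 -0.36] [ 0.464 -0.165  0.086]
 cm [3.97, -0.22, 6.67] deg [0.5, 0.0, 0.9]
```

View pics/s1.png

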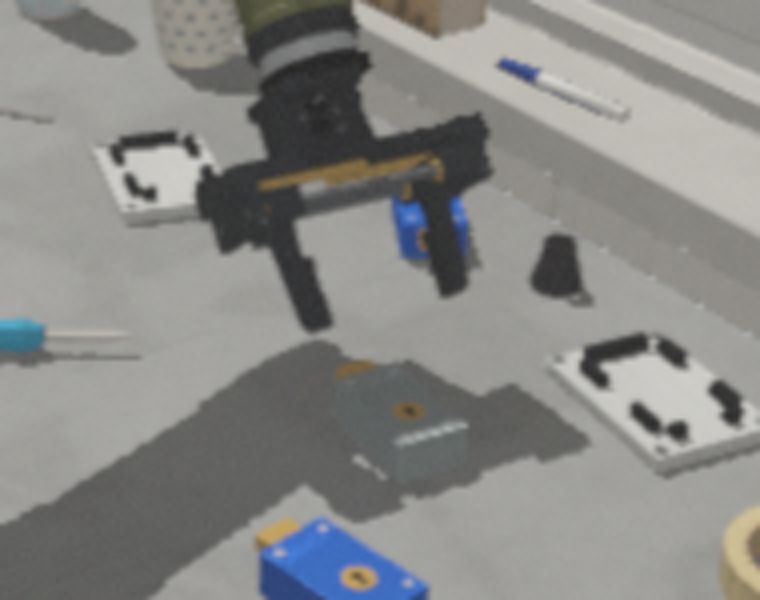

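The gripper straddles the case, with its fingers at (315,325) and (452,290) and the case at (400,420). I descend and grip.

>>> {"api": "carry_out", "payload": {
  "rows": [
    [[2.0,-0.2,3.3],[0,0,1],0],
    [[4.0,-0.2,6.7],[0.5,0,1],0],
    [[4.0,-0.2,6.7],[0.5,0,1],0],
    [[4.0,-0.2,6.7],[0.5,0,1],0],
    [[4.0,-0.2,6.7],[0.5,0,1],1],
    [[4.0,-0.2,6.7],[0.5,0,1],1],
    [[4.0,-0.2,6.7],[0.5,0,1],1],
    [[4.0,-0.2,6.7],[0.5,0,1],1],
    [[4.0,-0.2,6.7],[0.5,0,1],1],
    [[4.0,-0.2,6.7],[0.5,0,1],1],
    [[4.0,-0.2,6.7],[0.5,0,1],1],
    [[4.0,-0.2,6.7],[0.5,0,1],1]
  ],
  "newtons": 35
}}

```text
clock: 6.15
tool_pos: [0.4601, -0.1849, 0.0118]
eef_rot: [0.706, 0.62, -0.255, 0.228]
contact_force: [2.6, 3.0, 6.6]
opening: 0.561
finger_force: 34.9
```

```bash
cat >> h.py <<'E'
def up(M,th):  # tool frame tilt th
    return M@R.from_euler('y',th,degrees=True).as_matrix()
def tilt(M): 
    z=M[:,2]; return np.rad2deg(np.arctan2(z@np.r_[M[:2,1][1]*-1,M[0,1],0],-z[2])),np.rad2deg(np.arcsin(M[2,1]))
E
python3 - <<'E'
from plant import r
from h import *
st=r.get_state();print(st["tool_pos"].round(4))
M=R.from_quat(st["eef_rot"]).as_matrix();print(M.round(3))
g=st["tool_pos"]-.0187*M[:,2];print(g)
# raise 60mm then rotate +90 about tool y about grasp point
y=np.arctan2(M[1,1],M[0,1])+np.pi/2;print(y)
th=-np.rad2deg(np.arccos(-M[2,2]));print(th)
rel(st,*pose(g+[0,0,.07],y,th,.0187),"lift")
rel(st,*pose(g+[0,0,.07],y,th+90,.0187),"rot")
E
```

```text
[ 0.4601 -0.1849  0.0118]
[[ 0.101  0.992 -0.076]
 [ 0.759 -0.127 -0.638]
 [-0.643  0.007 -0.766]]
[ 0.46151045 -0.1729394   0.02608422]
1.443782757834422
-39.995095075835884
lift cm [-4.5, 0.04, -5.36] deg [0.3, -0.0, -0.2]
rot cm [-2.63, 0.04, -7.23] deg [0.4, 90.0, 0.0]
```

>>> {"api": "carry_out", "payload": {
  "rows": [
    [[-4.5,0,-5.4],[0,0,0],1],
    [[-4.5,0,-5.4],[0,0,0],1],
    [[-2.6,0,-7.2],[0,90,0],1],
    [[-2.6,0,-7.2],[0,90,0],1],
    [[-2.6,0,-7.2],[0,90,0],1],
    [[-2.6,0,-7.2],[0,90,0],1],
    [[-2.6,0,-7.2],[0,90,0],1],
    [[-2.6,0,-7.2],[0,90,0],1],
    [[-2.6,0,-7.2],[0,90,0],1],
    [[-2.6,0,-7.2],[0,90,0],1],
    [[-2.6,0,-7.2],[0,90,0],1],
    [[-2.6,0,-7.2],[0,90,0],1]
  ]
}}

```text
clock: 7.35
tool_pos: [0.461, -0.1604, 0.0834]
eef_rot: [0.707, 0.621, 0.254, -0.221]
contact_force: [-0.1, 0.7, -5.7]
opening: 0.564
finger_force: 34.9
```

>>> {"api": "carry_out", "payload": {
  "rows": [
    [[0,0,0],[0,0,0],1],
    [[0,0,0],[0,0,0],1],
    [[0,0,0],[0,0,0],1]
  ]
}}

```text
clock: 7.65
tool_pos: [0.4619, -0.1567, 0.0839]
eef_rot: [0.706, 0.624, 0.25, -0.22]
contact_force: [0.7, 0.4, -3.1]
opening: 0.566
finger_force: 34.9
```

Run:
```python
from plant import r
from h import *
st=r.get_state();print(st["tool_pos"].round(4),st["contact_force"],st["opening"],st["q"].round(2))
M=R.from_quat(st["eef_rot"]).as_matrix();print(M.round(3))
g=st["tool_pos"]-.0187*M[:,2];print(g)
th=np.rad2deg(np.arccos(-M[2,2]));print(th)
s=r.snapshot("side");cv2.imwrite("pics/s2.png",crop(s,190,110,190,150,4))
```

```text
[ 0.4619 -0.1567  0.0839] [ 0.71282444  0.39598595 -3.12892556] 0.5660040084366577 [ 1.01  1.07 -0.71  1.86 -0.02  0.64  0.41]
[[ 0.095  0.992  0.078]
 [ 0.772 -0.123  0.624]
 [ 0.629  0.001 -0.778]]
[ 0.46040043 -0.16840316  0.09846523]
38.96262507506559
```

View pics/s2.png

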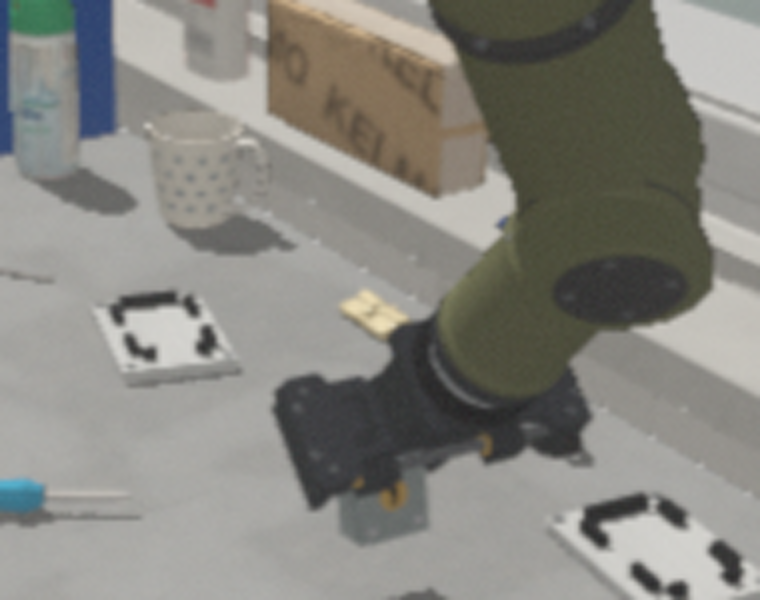

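Run:
```python
from plant import r
from h import *
st=r.get_state()
M=R.from_quat(st["eef_rot"]).as_matrix()
g=st["tool_pos"]-.0187*M[:,2]
rel(st,*pose([.4605,-.170,.072],1.4476,50,.0187),"rot")
```

```text
rot cm [-1.47, -0.01, 1.94] deg [0.0, 11.1, 0.1]
```

>>> {"api": "carry_out", "payload": {
  "rows": [
    [[-0.5,0,0.2],[0,6,0],1],
    [[-1.0,0,1.0],[0,11.1,0],1],
    [[-1.4,0,1.9],[0,11.1,0],1],
    [[-1.4,0,1.9],[0,11.1,0],1],
    [[-1.4,0,1.9],[0,11.1,0],1],
    [[-1.4,0,1.9],[0,11.1,0],1]
  ]
}}

```text
clock: 8.3
tool_pos: [0.4628, -0.1565, 0.0612]
eef_rot: [0.679, 0.6, 0.318, -0.279]
contact_force: [-0.7, -0.3, -3.6]
opening: 0.565
finger_force: 34.9
```

Run:
```python
from plant import r
from h import *
st=r.get_state();print(st["tool_pos"].round(4),st["contact_force"],st["opening"])
M=R.from_quat(st["eef_rot"]).as_matrix();print(M.round(3))
g=st["tool_pos"]-.0187*M[:,2];print(g)
th=np.rad2deg(np.arccos(-M[2,2]));print(th)
rel(st,*pose([.4605,-.170,.062],1.4476,50,.0187),"tgt62")
s=r.snapshot("side");cv2.imwrite("pics/s3.png",crop(s,250,200,90,70,8))
```

```text
[ 0.4628 -0.1565  0.0612] [-0.6869627  -0.31982135 -3.56558866] 0.565206211995359
[[ 0.077  0.992  0.097]
 [ 0.637 -0.124  0.76 ]
 [ 0.767  0.003 -0.642]]
[ 0.46094119 -0.1706749   0.07319271]
50.05108255673696
tgt62 cm [-0.82, -0.06, 0.77] deg [0.2, -0.1, 0.1]
```

View pics/s3.png

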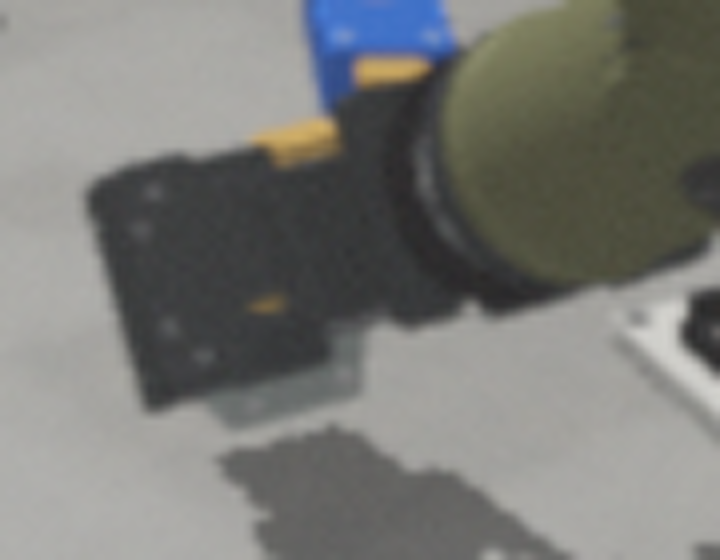

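>>> {"api": "carry_out", "payload": {
  "rows": [
    [[-0.4,0,0.3],[0,0,0],1],
    [[-0.8,0,0.7],[0,0,0],1],
    [[-0.95,0,0.8],[0,0,0],1],
    [[-1.05,0,0.9],[0,0,0],1],
    [[-1.05,0,0.9],[0,0,0],1],
    [[-1.05,0,0.9],[0,0,0],1]
  ]
}}

```text
clock: 8.95
tool_pos: [0.4622, -0.1575, 0.0458]
eef_rot: [0.68, 0.598, 0.319, -0.28]
contact_force: [0.2, 0.2, -3.1]
opening: 0.562
finger_force: 34.9
```

>>> {"api": "carry_out", "payload": {
  "rows": [
    [[-0.12,0,0.1],[0,0,0],1],
    [[-0.23,0,0.19],[0,0,0],1],
    [[-0.23,0,0.19],[0,0,0],1]
  ]
}}

```text
clock: 9.25
tool_pos: [0.462, -0.1575, 0.0426]
eef_rot: [0.68, 0.598, 0.318, -0.28]
contact_force: [1.0, -0.3, -4.3]
opening: 0.561
finger_force: 34.9
```

>>> {"api": "carry_out", "payload": {
  "rows": [
    [[-0.12,0,0.1],[0,0,0],1],
    [[-0.16,0,0.13],[0,0,0],1],
    [[-0.16,0,0.13],[0,0,0],1]
  ]
}}

```text
clock: 9.55
tool_pos: [0.4623, -0.1574, 0.0414]
eef_rot: [0.68, 0.598, 0.319, -0.28]
contact_force: [0.3, -2.0, 1.6]
opening: 0.568
finger_force: 34.9
```

Run:
```python
from plant import r
from h import *
st=r.get_state();print(st["tool_pos"].round(4),st["contact_force"],st["moment"].round(2),st["opening"])
s=r.snapshot("side");t=r.snapshot("top")
cv2.imwrite("pics/s4.png",np.hstack([crop(s,250,200,80,100,5),crop(t,300,180,80,100,5)]))
```

```text
[ 0.4623 -0.1574  0.0414] [ 0.29893137 -1.96801161  1.58602003] [-0.74  0.4   0.1 ] 0.567617005022694
```

View pics/s4.png

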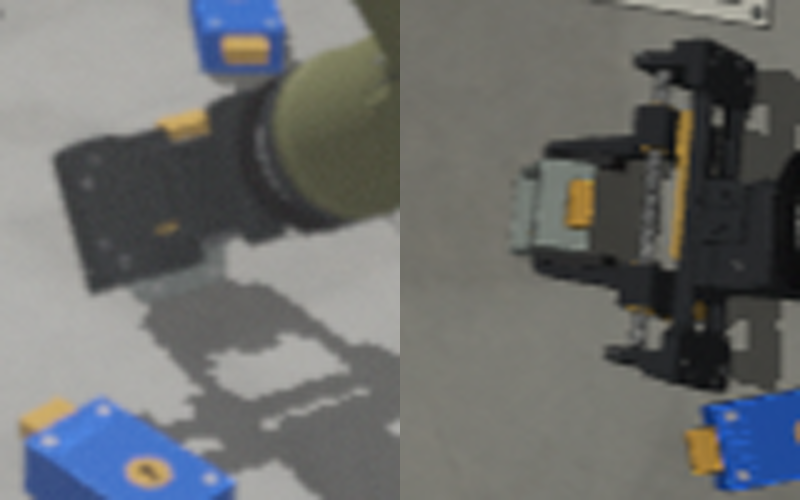

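The case is upright in the grip with its plain end touching the bench: the wrist force rose 5 N, and the bolt shows on top at (580,200) in the right half of the picture. I let go, hold still, then back out.

>>> {"api": "carry_out", "payload": {
  "rows": [
    [[0,0,0],[0,0,0],0.5],
    [[0,0,0],[0,0,0],0.35],
    [[0,0,0],[0,0,0],0.2],
    [[0,0,0],[0,0,0],0],
    [[0,0,0],[0,0,0],0],
    [[0,0,0],[0,0,0],0],
    [[0,0,-2],[0,0,0],0],
    [[0,0,-5],[0,0,0],0],
    [[0,0,-8],[0,0,0],0],
    [[0,0,-8],[0,0,0],0]
  ]
}}

```text
clock: 10.65
tool_pos: [0.4557, -0.2225, 0.0931]
eef_rot: [0.682, 0.598, 0.319, -0.276]
contact_force: [0.3, -0.5, -0.5]
opening: 0.999
finger_force: 0.0
```

Run:
```python
from plant import r
from h import *
st=r.get_state();print(st["tool_pos"].round(4),st["contact_force"],st["opening"])
s=r.snapshot("side");t=r.snapshot("top")
cv2.imwrite("pics/s5.png",np.hstack([crop(s,235,180,80,100,5),crop(t,300,180,80,100,5)]))
y=1.4476;cx=np.array([np.cos(y),np.sin(y),0]);c=np.array([.4606,-.170,0])
rel(st,*pose([.4605,-.155,.17],y,20,.0187),"over")
rel(st,*pose([.4605,-.155,.17],y,-40,.0187),"over40")
```

```text
[ 0.4557 -0.2225  0.0931] [ 0.33555123 -0.47301556 -0.45594363] 0.9991582790435265
over cm [9.3, -0.39, 1.82] deg [0.6, -29.9, -0.3]
over40 cm [8.37, -0.37, 0.21] deg [0.4, -89.9, -0.6]
```

View pics/s5.png

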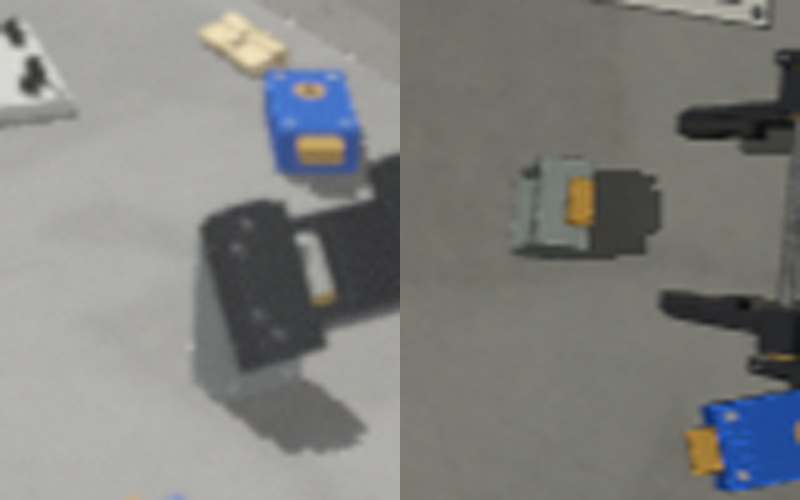

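>>> {"api": "carry_out", "payload": {
  "rows": [
    [[3.8,0,-3.2],[0,0,0],0],
    [[7.7,0,-6.4],[0,-5,0],0],
    [[9.9,-0.4,-1.1],[0,-90,0],0],
    [[9.9,-0.4,-1.1],[0,-90,0],0],
    [[9.9,-0.4,-1.1],[0,-90,0],0],
    [[9.9,-0.4,-1.1],[0,-90,0],0],
    [[9.9,-0.4,-1.1],[0,-90,0],0],
    [[9.9,-0.4,-1.1],[0,-90,0],0],
    [[9.9,-0.4,-1.1],[0,-90,0],0],
    [[9.9,-0.4,-1.1],[0,-90,0],0],
    [[9.9,-0.4,-1.1],[0,-90,0],0],
    [[9.9,-0.4,-1.1],[0,-90,0],0]
  ]
}}

```text
clock: 11.95
tool_pos: [0.4569, -0.1618, 0.1753]
eef_rot: [0.712, 0.628, -0.235, 0.208]
contact_force: [0.4, -1.0, -1.7]
opening: 0.995
finger_force: 0.0
```

Run:
```python
from plant import r
from h import *
st=r.get_state();print(st["tool_pos"].round(4),st["q"].round(2))
M=R.from_quat(st["eef_rot"]).as_matrix();print(M.round(2).tolist())
t=r.snapshot("top");
b=px2w(t,(180.5)/5-.5+300,(200.5)/5-.5+180,.1);print("bolt",b)
y=1.4476;cx=np.array([np.cos(y),np.sin(y),0])
cen=b*[1,1,0]-cx*(-.021)   # back plane (z=0 of case) ; case z = -cx
cen2=np.array([.4606,-.1706,0])
print("back",cen)
rel(st,*pose(cen-.008*cx+[0,0,.067],y,-40,.0187),"grip")
p,Mm=pose(cen-.008*cx+[0,0,.067],y,-40,.0187)
rel(st,p-.07*Mm[:,2],Mm,"pre")
```

```text
[ 0.4569 -0.1618  0.1753] [-0.41  0.78  0.42  2.12  0.69  0.53 -0.85]
[[0.1, 0.99, -0.07], [0.8, -0.12, -0.59], [-0.6, 0.0, -0.8]]
bolt [ 0.4619966  -0.16727467  0.1       ]
back [ 0.46457718 -0.14643383  0.        ]
grip cm [6.99, 0.57, 10.08] deg [-0.0, -3.5, -0.1]
pre cm [7.41, 0.57, 3.09] deg [-0.0, -3.5, -0.1]
```

>>> {"api": "carry_out", "payload": {
  "rows": [
    [[3.7,0.5,1.5],[0,-3.5,0],0],
    [[7.4,0.5,3.1],[0,-3.5,0],0],
    [[7.4,0.5,3.1],[0,-3.5,0],0],
    [[7.2,0.5,6.5],[0,-3.5,0],0],
    [[7.0,0.5,10.1],[0,-3.5,0],0],
    [[7.0,0.5,10.1],[0,-3.5,0],0],
    [[7.0,0.5,10.1],[0,-3.5,0],0],
    [[7.0,0.5,10.1],[0,-3.5,0],0]
  ]
}}

```text
clock: 12.8
tool_pos: [0.462, -0.1671, 0.0534]
eef_rot: [0.707, 0.621, -0.254, 0.224]
contact_force: [-0.3, 0.0, 0.5]
opening: 0.995
finger_force: 0.0
```

Run:
```python
from plant import r
from h import *
st=r.get_state();print(st["tool_pos"].round(4),st["q"].round(2))
y=1.4476;cx=np.array([np.cos(y),np.sin(y),0])
rel(st,*pose(np.array([.4643,-.1455,.067])-.008*cx,y,-40,.0187),"grip")
s=r.snapshot("side");t=r.snapshot("top")
cv2.imwrite("pics/s6.png",np.hstack([crop(s,235,180,80,100,5),crop(t,300,180,80,100,5)]))
```

```text
[ 0.462  -0.1671  0.0534] [-0.48  1.1   0.52  2.12  0.76  0.28 -1.06]
grip cm [0.17, -0.03, -0.05] deg [-0.1, -0.3, -0.3]
```

View pics/s6.png

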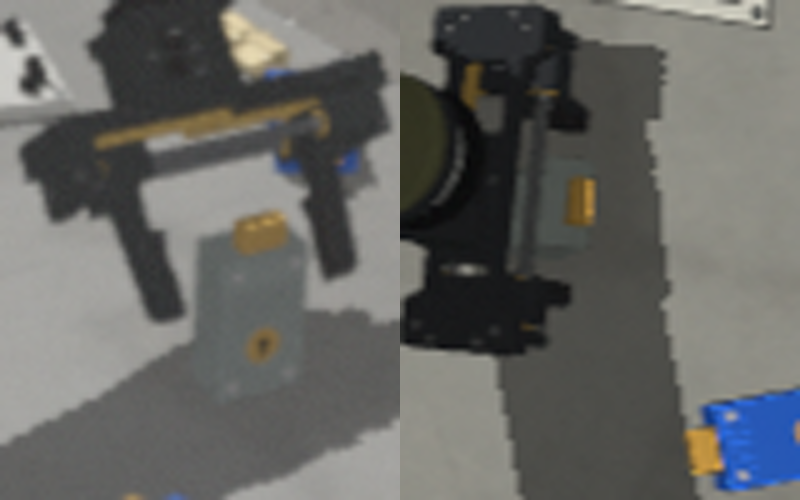

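The case stands upright, with its bolt at (262,232) and the fingers on either side. I grip it.

>>> {"api": "carry_out", "payload": {
  "rows": [
    [[0.2,0,0],[0,0,0],1],
    [[0.2,0,0],[0,0,0],1],
    [[0.2,0,0],[0,0,0],1],
    [[0.2,0,0],[0,0,0],1],
    [[0.2,0,0],[0,0,0],1],
    [[0.2,0,0],[0,0,0],1],
    [[0.2,0,0],[0,0,0],1],
    [[0.2,0,0],[0,0,0],1],
    [[0.2,0,0],[0,0,0],1]
  ]
}}

```text
clock: 13.8
tool_pos: [0.4618, -0.1658, 0.051]
eef_rot: [0.706, 0.621, -0.255, 0.224]
contact_force: [0.3, 1.0, 1.1]
opening: 0.564
finger_force: 35.0
```

Run:
```python
from plant import r
from h import *
st=r.get_state();print(st["tool_pos"].round(4),st["opening"],st["contact_force"])
M=R.from_quat(st["eef_rot"]).as_matrix();g=st["tool_pos"]-.0187*M[:,2];print(M.round(3).tolist(),g)
y=np.arctan2(M[1,1],M[0,1])+np.pi/2;th=-np.rad2deg(np.arccos(-M[2,2]));print(y,th)
rel(st,*pose(g+[.01,.05,.06],y,th,.0187),"lift")
rel(st,*pose(g+[.01,.05,.06],y,th+90,.0187),"rot")
```

```text
[ 0.4618 -0.1658  0.051 ] 0.56387685223209 [0.29748948 1.0407923  1.13244178]
[[0.098, 0.992, -0.082], [0.762, -0.128, -0.634], [-0.64, -0.0, -0.769]] [ 0.46335329 -0.15390726  0.06534936]
1.442741012232142 -39.75765425753871
lift cm [0.07, 0.35, -7.87] deg [-0.0, -0.0, 0.0]
rot cm [1.94, 0.35, -9.74] deg [-0.0, 90.0, -0.0]
```

>>> {"api": "carry_out", "payload": {
  "rows": [
    [[0,0.2,-4],[0,0,0],1],
    [[0,0.4,-7.9],[0,0,0],1],
    [[1.9,0.4,-9.7],[0,90,0],1],
    [[1.9,0.4,-9.7],[0,90,0],1],
    [[1.9,0.4,-9.7],[0,90,0],1],
    [[1.9,0.4,-9.7],[0,90,0],1],
    [[1.9,0.4,-9.7],[0,90,0],1],
    [[1.9,0.4,-9.7],[0,90,0],1],
    [[1.9,0.4,-9.7],[0,90,0],1],
    [[1.9,0.4,-9.7],[0,90,0],1],
    [[1.9,0.4,-9.7],[0,90,0],1],
    [[1.9,0.4,-9.7],[0,90,0],1]
  ]
}}

```text
clock: 15.0
tool_pos: [0.4754, -0.0926, 0.1133]
eef_rot: [0.703, 0.617, 0.267, -0.234]
contact_force: [-0.1, 0.7, -4.9]
opening: 0.57
finger_force: 35.0
```

Run:
```python
from plant import r
from h import *
st=r.get_state();print(st["tool_pos"].round(4),st["opening"],st["contact_force"],st["q"].round(2))
M=R.from_quat(st["eef_rot"]).as_matrix();g=st["tool_pos"]-.0187*M[:,2];print(M.round(3).tolist(),g)
rel(st,*pose([.473,-.104,.06],1.4427,50.2,.0187),"rot")
rel(st,*pose([.473,-.104,.026],1.4427,50.2,.0187),"rot")
```

```text
[ 0.4754 -0.0926  0.1133] 0.5696709426375732 [-0.08284402  0.65494107 -4.93279977] [ 1.03  1.1  -0.94  1.92  0.19  0.6   0.08]
[[0.098, 0.992, 0.086], [0.742, -0.13, 0.658], [0.664, -0.001, -0.748]] [ 0.47377598 -0.10491934  0.12730723]
rot cm [-4.13, -0.09, 5.07] deg [0.1, 8.6, -0.1]
rot cm [-6.38, -0.09, 7.61] deg [0.1, 8.6, -0.1]
```

>>> {"api": "carry_out", "payload": {
  "rows": [
    [[-1,0,1],[0,4,0],1],
    [[-2,0,2.5],[0,8.6,0],1],
    [[-3,0,4],[0,8.6,0],1],
    [[-4.1,-0.1,5],[0,8.6,0],1],
    [[-4.1,-0.1,5],[0,8.6,0],1],
    [[-4.1,-0.1,5],[0,8.6,0],1],
    [[-4.1,-0.1,5],[0,8.6,0],1]
  ]
}}

```text
clock: 15.7
tool_pos: [0.4755, -0.0874, 0.0502]
eef_rot: [0.68, 0.6, 0.316, -0.279]
contact_force: [-0.2, -0.5, -3.1]
opening: 0.561
finger_force: 35.0
```

Run:
```python
from plant import r
from h import *
st=r.get_state();print(st["tool_pos"].round(4),st["opening"],st["contact_force"])
M=R.from_quat(st["eef_rot"]).as_matrix();g=st["tool_pos"]-.0187*M[:,2];print(M.round(3).tolist(),g)
rel(st,*pose([.473,-.104,.026],1.4427,50.2,.0187),"rot")
```

```text
[ 0.4755 -0.0874  0.0502] 0.5607126720175002 [-0.1704635  -0.49460675 -3.10871525]
[[0.08, 0.992, 0.096], [0.64, -0.125, 0.758], [0.764, 0.0, -0.645]] [ 0.47375274 -0.10156517  0.06222492]
rot cm [-2.92, -0.04, 2.14] deg [-0.1, 0.3, 0.1]
```

>>> {"api": "carry_out", "payload": {
  "rows": [
    [[-1.3,0,1.1],[0,0.3,0],1],
    [[-2.3,0,1.9],[0,0.3,0],1],
    [[-2.7,0,2.2],[0,0.3,0],1],
    [[-2.7,0,2.2],[0,0.3,0],1],
    [[-2.7,0,2.2],[0,0.3,0],1]
  ]
}}

```text
clock: 16.2
tool_pos: [0.475, -0.0882, 0.0145]
eef_rot: [0.68, 0.598, 0.318, -0.281]
contact_force: [-0.3, 0.7, -3.9]
opening: 0.565
finger_force: 35.0
```

>>> {"api": "carry_out", "payload": {
  "rows": [
    [[-0.15,0,0.13],[0,0,0],1],
    [[-0.23,0,0.19],[0,0,0],1],
    [[-0.23,0,0.19],[0,0,0],1]
  ]
}}

```text
clock: 16.5
tool_pos: [0.4747, -0.0885, 0.011]
eef_rot: [0.68, 0.598, 0.318, -0.281]
contact_force: [-0.2, -0.3, -3.1]
opening: 0.561
finger_force: 35.0
```

Run:
```python
from plant import r
from h import *
st=r.get_state();print(st["tool_pos"].round(4),st["opening"],st["contact_force"])
M=R.from_quat(st["eef_rot"]).as_matrix();g=st["tool_pos"]-.0187*M[:,2];print(g, np.arccos(-M[2,2])*57.3)
```

```text
[ 0.4747 -0.0885  0.011 ] 0.5605040779167002 [-0.21221579 -0.30880898 -3.05548934]
[ 0.4729341  -0.10274054  0.02296115] 50.24217202336576
```

>>> {"api": "carry_out", "payload": {
  "rows": [
    [[-0.08,0,0.06],[0,0,0],1],
    [[-0.12,0,0.1],[0,0,0],1],
    [[-0.12,0,0.1],[0,0,0],1]
  ]
}}

```text
clock: 16.8
tool_pos: [0.4748, -0.0885, 0.0102]
eef_rot: [0.68, 0.598, 0.318, -0.281]
contact_force: [-1.6, -4.4, 4.3]
opening: 0.564
finger_force: 35.0
```

>>> {"api": "carry_out", "payload": {
  "rows": [
    [[-0.06,0,0.05],[0,0,0],1],
    [[-0.06,0,0.05],[0,0,0],1]
  ]
}}

```text
clock: 17.0
tool_pos: [0.4748, -0.0885, 0.0102]
eef_rot: [0.68, 0.598, 0.319, -0.281]
contact_force: [-1.5, -7.0, 8.7]
opening: 0.566
finger_force: 35.0
```

The case is in contact with the bench. I release it and back out.

>>> {"api": "carry_out", "payload": {
  "rows": [
    [[0.05,0,-0.05],[0,0,0],0.5],
    [[0.05,0,-0.05],[0,0,0],0.35],
    [[0.05,0,-0.05],[0,0,0],0.2],
    [[0.05,0,-0.05],[0,0,0],0],
    [[0.05,0,-0.05],[0,0,0],0],
    [[0.05,0,-0.05],[0,0,0],0],
    [[0.5,0,-2],[0,0,0],0],
    [[1,0,-5],[0,0,0],0],
    [[2,0,-9],[0,0,0],0],
    [[4,0,-14],[0,0,0],0],
    [[4,0,-14],[0,0,0],0],
    [[4,0,-14],[0,0,0],0]
  ]
}}

```text
clock: 18.2
tool_pos: [0.4649, -0.1707, 0.1295]
eef_rot: [0.68, 0.598, 0.318, -0.28]
contact_force: [-0.3, -0.6, -0.2]
opening: 1.004
finger_force: 0.0
```

Run:
```python
from plant import r
from h import *
st=r.get_state();print(st["tool_pos"].round(4),st["opening"],st["q"].round(2))
s=r.snapshot("side");t=r.snapshot("top")
np.savez("post.npz",s=s["image"],t=t["image"])
for p in [[.476,-.08,.03]]: print(w2px(s,p),w2px(t,p))
cv2.imwrite("pics/s7.png",np.hstack([crop(s,245,175,65,50,6),crop(t,280,190,65,50,6)]))
cv2.imwrite("pics/s7.png",np.vstack([np.hstack([crop(s,245,180,65,50,6),crop(t,285,190,65,50,6)]),np.hstack([crop(t,170,175,65,50,6),crop(s,205,175,65,50,6)])]))
```

```text
[ 0.4649 -0.1707  0.1295] 1.004499098267133 [ 1.21  1.21 -1.02  1.74  0.16  0.89  0.23]
[270.95968549 230.77747905] [300.83459837 217.21373037]
```

View pics/s7.png

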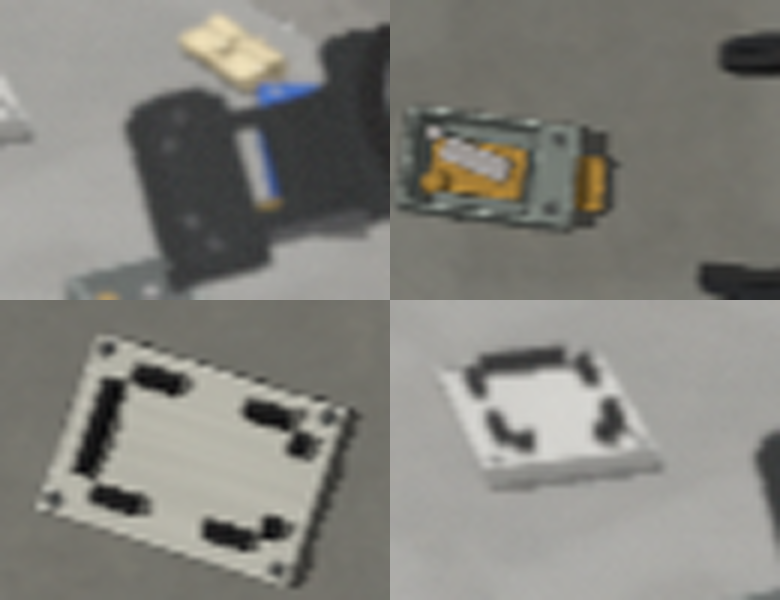

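The top crop shows the case open back up with its levers visible, at (490,170) with the bolt at (595,185) pointing -y. The nest is clear at (200,460). That was the last of the ten pictures, so from here I work in numbers. I refine the nest in both cameras and use the kinematically known case to measure the camera bias.

Run:
```python
from plant import r
from h import *
from scipy.ndimage import map_coordinates
from scipy.optimize import minimize
s=r.snapshot("side");t=r.snapshot("top")
def grad(im):
    g=cv2.GaussianBlur(cv2.cvtColor(im,cv2.COLOR_RGB2GRAY).astype(np.float32),(0,0),.7)
    return cv2.Sobel(g,5,1,0,ksize=3),cv2.Sobel(g,5,0,1,ksize=3)
G={id(s):grad(s["image"]),id(t):grad(t["image"])}
def score(snap,segs,p):
    Rz=R.from_euler('z',p[2]).as_matrix();tot=0
    for a,b in segs:
        A,B=[w2px(snap,Rz@np.array(q)+[p[0],p[1],0]) for q in(a,b)]
        d=(B-A)/np.linalg.norm(B-A);n=[-d[1],d[0]];L=A+(B-A)*np.linspace(.05,.95,60)[:,None]
        gx,gy=[map_coordinates(k,[L[:,1],L[:,0]],order=1) for k in G[id(snap)]]
        tot+=abs((gx*n[0]+gy*n[1]).mean())
    return tot
def rect(x,y,z,sides): 
    c=[(x,y,z),(-x,y,z),(-x,-y,z),(x,-y,z)];return [(c[i],c[(i+1)%4]) for i in sides]
def best(snap,segs,x0):
    q=None
    for dx in(-.003,0,.003):
        for dy in(-.003,0,.003):
            m=minimize(lambda p:-score(snap,segs,[p[0],p[1],p[2]/10]),[x0[0]+dx,x0[1]+dy,x0[2]*10],method='Nelder-Mead',options=dict(initial_simplex=[[x0[0]+dx+a,x0[1]+dy+b,x0[2]*10+c] for a,b,c in((0,0,0),(.003,0,0),(0,.003,0),(0,0,.3))]))
            if q is None or m.fun<q.fun:q=m
    return np.r_[q.x[:2],q.x[2]/10].round(4),round(q.fun,1)
A=range(4)
print("case top",best(t,rect(.042,.025,.03,A),[.476,-.0796,-1.699]))
bx=[((.042,.013,.015),(.058,.013,.015)),((.042,-.013,.015),(.058,-.013,.015)),((.058,.013,.015),(.058,-.013,.015))]
print("case top+bolt",best(t,rect(.042,.025,.03,A)+bx,[.476,-.0796,-1.699]))
for n,c in(("top",t),("side",s)):
    print("nest",n,best(c,rect(.065,.047,.012,A),[.525,.211,-1.865]))
rng=[((-.0455,-.02,.022),(-.0455,.02,.022))]+[((sx*.02,sy*.0285,.022),(sx*.04,sy*.0285,.022)) for sx in(1,-1) for sy in(1,-1)]
print("nest+walls top",best(t,rect(.065,.047,.012,A)+rng,[.525,.211,-1.865]))
m=cv2.resize(t["image"][165:240,160:250],None,fx=8,fy=8,interpolation=cv2.INTER_CUBIC)
g=cv2.cvtColor(m,cv2.COLOR_RGB2GRAY)
k,_=cv2.threshold(g,0,255,cv2.THRESH_OTSU);cs,_=cv2.findContours((g>k).astype(np.uint8),cv2.RETR_EXTERNAL,2)
rc=cv2.boxPoints(cv2.minAreaRect(max(cs,key=cv2.contourArea)))
W=np.array([px2w(t,(u+.5)/8-.5+160,(v+.5)/8-.5+165,.012)[:2] for u,v in rc]);print(W.mean(0),W.round(4).tolist(),[np.linalg.norm(W[i]-W[i-1]).round(4) for i in A])
```

```text
case top (array([ 0.4726, -0.0808, -1.6935]), np.float64(-372.8))
case top+bolt (array([ 0.4731, -0.0809, -1.6592]), np.float64(-613.8))
nest top (array([ 0.5247,  0.2137, -1.8731]), np.float64(-763.8))
nest side (array([ 0.5352,  0.2153, -1.875 ]), np.float64(-483.3))
nest+walls top (array([ 0.524 ,  0.2122, -1.8749]), np.float64(-2039.2))
[0.52517227 0.21450293] [[0.4994, 0.2898], [0.5901, 0.2646], [0.5506, 0.1384], [0.4606, 0.1651]] [np.float64(0.1306), np.float64(0.0941), np.float64(0.1323), np.float64(0.0938)]
```

Run:
```python
from plant import r
from h import *
st=r.get_state()
rel(st,*pose([.4759,-.0796,.12],1.4427,0,.0187),"over")
rel(st,*pose([.4759,-.0796,.0227],1.4427,0,.0187),"down")
```

```text
over cm [3.71, 0.12, 8.6] deg [-0.3, -50.3, 0.0]
down cm [-3.78, 0.16, 14.81] deg [-0.3, -50.3, 0.0]
```

>>> {"api": "carry_out", "payload": {
  "rows": [
    [[3.7,0.1,8.6],[-0.3,-50.3,0],0],
    [[3.7,0.1,8.6],[-0.3,-50.3,0],0],
    [[3.7,0.1,8.6],[-0.3,-50.3,0],0],
    [[3.7,0.1,8.6],[-0.3,-50.3,0],0],
    [[3.7,0.1,8.6],[-0.3,-50.3,0],0],
    [[3.7,0.1,8.6],[-0.3,-50.3,0],0],
    [[3.7,0.1,8.6],[-0.3,-50.3,0],0],
    [[3.7,0.1,8.6],[-0.3,-50.3,0],0],
    [[3.7,0.1,8.6],[-0.3,-50.3,0],0],
    [[3.7,0.1,8.6],[-0.3,-50.3,0],0]
  ]
}}

```text
clock: 19.4
tool_pos: [0.476, -0.0823, 0.1016]
eef_rot: [0.752, 0.659, 0.0, 0.0]
contact_force: [-0.0, -0.2, -0.3]
opening: 0.999
finger_force: 0.0
```

Run:
```python
from plant import r
from h import *
st=r.get_state();print(st["tool_pos"].round(4),st["q"].round(2))
rel(st,*pose([.4759,-.0796,.0227],1.4427,0,.0187),"down")
s=r.snapshot("side");np.savez("side_case.npz",im=s["image"])
```

```text
[ 0.476  -0.0823  0.1016] [ 0.19  0.75 -0.19  2.1   0.43  0.32 -0.49]
down cm [0.27, -0.05, 9.76] deg [0.0, 0.0, -0.2]
```

>>> {"api": "carry_out", "payload": {
  "rows": [
    [[0.3,0,4.5],[0,0,0],0],
    [[0.3,0,8],[0,0,0],0],
    [[0.3,0,9.75],[0,0,0],0],
    [[0.3,0,9.75],[0,0,0],0],
    [[0.3,0,9.75],[0,0,0],1],
    [[0.3,0,9.75],[0,0,0],1],
    [[0.3,0,9.75],[0,0,0],1],
    [[0.3,0,9.75],[0,0,0],1],
    [[0.3,0,9.75],[0,0,0],1],
    [[0.3,0,9.75],[0,0,0],1],
    [[0.3,0,9.75],[0,0,0],1]
  ],
  "newtons": 30
}}

```text
clock: 20.55
tool_pos: [0.4768, -0.0781, 0.0053]
eef_rot: [0.751, 0.66, 0.0, 0.001]
contact_force: [-0.8, 0.7, 6.0]
opening: 0.564
finger_force: 30.0
```

Run:
```python
from plant import r
from h import *
st=r.get_state();print(st["tool_pos"].round(4),st["opening"],st["contact_force"])
M=R.from_quat(st["eef_rot"]).as_matrix();print(M.round(4).tolist())
rel(st,np.array([.527,.2135,.12]),pose([0,0,0],-1.872+np.pi,0)[1],"nest")
rel(st,st["tool_pos"]+[0,0,.10],M,"up")
```

```text
[ 0.4768 -0.0781  0.0053] 0.5638791656680469 [-0.79238304  0.65479149  5.9999612 ]
[[0.1289, 0.9917, 0.0015], [0.9917, -0.1289, -0.0016], [-0.0014, 0.0017, -1.0]]
nest cm [29.54, 1.24, -11.51] deg [0.1, 0.1, 9.9]
up cm [-0.01, 0.02, -10.0] deg [0.0, 0.0, 0.0]
```

>>> {"api": "carry_out", "payload": {
  "rows": [
    [[0,0,-3],[0,0,0],1],
    [[0,0,-7],[0,0,0],1],
    [[5,0.2,-9.5],[0,0,2],1],
    [[10,0.4,-9.5],[0,0,6],1],
    [[14.5,0.6,-9.5],[0,0,9.9],1],
    [[19,0.8,-9.5],[0,0,9.9],1],
    [[24,1,-9.5],[0,0,9.9],1],
    [[29.5,1.2,-9.5],[0,0,9.9],1],
    [[29.5,1.2,-9.5],[0,0,9.9],1],
    [[29.5,1.2,-9.5],[0,0,9.9],1],
    [[29.5,1.2,-9.5],[0,0,9.9],1]
  ]
}}

```text
clock: 21.65
tool_pos: [0.5265, 0.2109, 0.099]
eef_rot: [0.806, 0.592, -0.001, 0.002]
contact_force: [0.6, -0.4, -4.1]
opening: 0.567
finger_force: 30.0
```

```bash
cat > e.py <<'E'
from h import *
from scipy.ndimage import map_coordinates
from scipy.optimize import minimize
def grad(im):
    g=cv2.GaussianBlur(cv2.cvtColor(im,cv2.COLOR_RGB2GRAY).astype(np.float32),(0,0),.7)
    return cv2.Sobel(g,5,1,0,ksize=3),cv2.Sobel(g,5,0,1,ksize=3)
def score(snap,segs,p):
    if "G" not in snap: snap["G"]=grad(snap["image"])
    Rz=R.from_euler('z',p[2]).as_matrix();tot=0
    for a,b in segs:
        A,B=[w2px(snap,Rz@np.array(q)+[p[0],p[1],0]) for q in(a,b)]
        d=(B-A)/np.linalg.norm(B-A);n=[-d[1],d[0]];L=A+(B-A)*np.linspace(.05,.95,60)[:,None]
        gx,gy=[map_coordinates(k,[L[:,1],L[:,0]],order=1) for k in snap["G"]]
        tot+=abs((gx*n[0]+gy*n[1]).mean())
    return tot
def rect(x,y,z,sides=range(4)):
    c=[(x,y,z),(-x,y,z),(-x,-y,z),(x,-y,z)];return [(c[i],c[(i+1)%4]) for i in sides]
def grid(snap,segs,x0,yaw,w=.007):
    v=np.arange(-w,w+1e-9,.0005);S=np.array([[score(snap,segs,[x0[0]+a,x0[1]+b,yaw]) for b in v] for a in v])
    i,j=np.unravel_index(S.argmax(),S.shape);return (x0[0]+v[i]).round(4),(x0[1]+v[j]).round(4),S.max().round(0)
rng=[((-.0455,-.02,.022),(-.0455,.02,.022))]+[((sx*.02,sy*.0285,.022),(sx*.04,sy*.0285,.022)) for sx in(1,-1) for sy in(1,-1)]
E
python3 - <<'E'
from plant import r
from e import *
st=r.get_state();print(st["tool_pos"].round(4),st["opening"],st["contact_force"])
s=r.snapshot("side")
s1=dict(s);s1.pop("G",None);s1["image"]=np.load("side_case.npz")["im"]
po=np.load("post.npz");t=r.snapshot("top");t1=dict(t);t1["image"]=po["t"]
# case: x axis -1.699
hull_s=rect(.042,.025,.03)
print("case side rim",grid(s1,hull_s,[.476,-.08],-1.699))
# bench edges visible from side cam: near faces = -y world (bolt end,+x case) and -x world (case -y)
low=[((.042,-.025,0),(-.042,-.025,0)),((.042,.025,0),(.042,-.025,0)),((.042,-.025,0),(.042,-.025,.03))]
print("case side all",grid(s1,hull_s+low,[.476,-.08],-1.699))
for z,n in((.03,"rim"),):
    print("case top rim",grid(t1,rect(.042,.025,.03),[.475,-.08],-1.699))
for n,c in(("top",t1),("side",s1)):
    for yw in(-1.865,-1.873,-1.88):
        print("nest",n,yw,grid(c,rect(.065,.047,.012),[.525,.213],yw),grid(c,rect(.065,.047,.012)+rng,[.525,.213],yw))
E
```

```text
[0.5265 0.2109 0.099 ] 0.5669112367084465 [ 0.55670137 -0.37168428 -4.10641588]
case side rim (np.float64(0.472), np.float64(-0.0795), np.float64(436.0))
case side all (np.float64(0.4735), np.float64(-0.079), np.float64(613.0))
case top rim (np.float64(0.4725), np.float64(-0.081), np.float64(372.0))
nest top -1.865 (np.float64(0.5245), np.float64(0.2135), np.float64(759.0)) (np.float64(0.524), np.float64(0.212), np.float64(2029.0))
nest top -1.873 (np.float64(0.5245), np.float64(0.2135), np.float64(762.0)) (np.float64(0.524), np.float64(0.212), np.float64(2035.0))
nest top -1.88 (np.float64(0.5245), np.float64(0.2135), np.float64(759.0)) (np.float64(0.524), np.float64(0.212), np.float64(2032.0))
nest side -1.865 (np.float64(0.5235), np.float64(0.2175), np.float64(460.0)) (np.float64(0.518), np.float64(0.206), np.float64(1322.0))
nest side -1.873 (np.float64(0.5235), np.float64(0.2175), np.float64(459.0)) (np.float64(0.518), np.float64(0.206), np.float64(1322.0))
nest side -1.88 (np.float64(0.5235), np.float64(0.2175), np.float64(456.0)) (np.float64(0.518), np.float64(0.206), np.float64(1320.0))
```

Run:
```python
from plant import r
from e import *
st=r.get_state();M=R.from_quat(st["eef_rot"]).as_matrix();yaw=np.arctan2(-M[1,0],-M[0,0]);print(st["tool_pos"].round(4),yaw, (st["tool_pos"]-.0016*M[:,0]).round(4))
s=r.snapshot("side");t=r.snapshot("top")
h=st["tool_pos"][2]-.0053
# case upside: closed face at bottom z=h, back rim at h+.03 ; near side = case -y? 
for sy in(1,-1):
    n=np.array([-np.sin(yaw),np.cos(yaw)])*sy;print(sy,n)
    L=[((.042,sy*.025,h),(-.042,sy*.025,h)),((.042,.025,h),(.042,-.025,h))]
    V=[((.042,sy*.025,h),(.042,sy*.025,h+.03))]
    U=rect(.042,.025,h+.03)
    B=[((.042,.013,h+.003),(.058,.013,h+.003)),((.058,.013,h+.003),(.058,-.013,h+.003)),((.042,-.013,h+.003),(.058,-.013,h+.003))]
    for nm,q in(("low",L),("low+v",L+V),("low+v+bolt",L+V+B)): print(nm,grid(s,q,st["tool_pos"][:2],yaw))
BT=[((.042,.013,h+.015),(.058,.013,h+.015)),((.058,.013,h+.015),(.058,-.013,h+.015)),((.042,-.013,h+.015),(.058,-.013,h+.015))]
print("top bolt",grid(t,BT,st["tool_pos"][:2],yaw),grid(t,BT+[((.042,.025,h+.03),(.042,-.025,h+.03)),((-.042,.025,h+.03),(-.042,-.025,h+.03))],st["tool_pos"][:2],yaw))
# brass mask centroid top near bolt
im=cv2.cvtColor(t["image"],cv2.COLOR_RGB2HSV);c0=w2px(t,st["tool_pos"]*[1,1,0]+np.r_[.05*np.cos(yaw),.05*np.sin(yaw),h+.015]);print(c0)
x,y=np.round(c0).astype(int);w=im[y-10:y+11,x-10:x+11];m=(w[...,0]>10)&(w[...,0]<28)&(w[...,1]>120)&(w[...,2]>70);v,u=np.nonzero(m);print(m.sum());
if m.sum(): print(u.mean()+x-10,v.mean()+y-10,px2w(t,u.mean()+x-10,v.mean()+y-10,h+.013)-[.05*np.cos(yaw),.05*np.sin(yaw),0])
```

```text
[0.5269 0.2102 0.0992] -1.8758968334923838 [0.5264 0.2087 0.0992]
1 [ 0.95381677 -0.30038904]
low (np.float64(0.5339), np.float64(0.2042), np.float64(149.0))
low+v (np.float64(0.5334), np.float64(0.2077), np.float64(155.0))
low+v+bolt (np.float64(0.5254), np.float64(0.2127), np.float64(351.0))
-1 [-0.95381677  0.30038904]
low (np.float64(0.5214), np.float64(0.2147), np.float64(253.0))
low+v (np.float64(0.5204), np.float64(0.2112), np.float64(304.0))
low+v+bolt (np.float64(0.5209), np.float64(0.2137), np.float64(515.0))
top bolt (np.float64(0.5199), np.float64(0.2097), np.float64(106.0)) (np.float64(0.5199), np.float64(0.2092), np.float64(123.0))
[216.14203186 200.37982025]
0
```

Run:
```python
from plant import r
from h import *
st=r.get_state();M=pose([0,0,0],-1.874+np.pi,0)[1]
for z in(.032,.0235): rel(st,np.array([.5283,.2153,z]),M,z)
```

```text
0.032 cm [0.46, -0.04, 6.75] deg [0.2, 0.1, -0.1]
0.0235 cm [0.47, -0.05, 7.6] deg [0.2, 0.1, -0.1]
```

>>> {"api": "carry_out", "payload": {
  "rows": [
    [[0.5,0,3],[0.2,0.1,0],1],
    [[0.5,0,5.5],[0.2,0.1,0],1],
    [[0.5,0,6.7],[0.2,0.1,0],1],
    [[0.5,0,6.7],[0.2,0.1,0],1],
    [[0.5,0,6.7],[0.2,0.1,0],1]
  ]
}}

```text
clock: 22.35
tool_pos: [0.5293, 0.2174, 0.0331]
eef_rot: [0.806, 0.592, 0.0, -0.001]
contact_force: [0.1, -0.0, -3.2]
opening: 0.565
finger_force: 30.0
```

Run:
```python
from plant import r
from e import *
st=r.get_state();M=R.from_quat(st["eef_rot"]).as_matrix();yaw=np.arctan2(-M[1,0],-M[0,0]);print(st["tool_pos"].round(4),yaw,st["contact_force"])
rel(st,np.array([.5283,.2153,.0235]),pose([0,0,0],-1.874+np.pi,0)[1],"")
k=st["tool_pos"]-.0016*M[:,0];print("kin",k.round(4))
s=r.snapshot("side");h=st["tool_pos"][2]-.0053
L=[((.042,-.025,h),(-.042,-.025,h)),((.042,.025,h),(.042,-.025,h))];V=[((.042,-.025,h),(.042,-.025,h+.03))]
B=[((.042,.013,h+.003),(.058,.013,h+.003)),((.058,.013,h+.003),(.058,-.013,h+.003)),((.042,-.013,h+.003),(.058,-.013,h+.003))]
U=[((.042,.025,h+.03),(.042,-.025,h+.03)),((.042,-.025,h+.03),(-.042,-.025,h+.03))]
for q in(L+V,L+V+B,L+V+U+B,B):print("case",grid(s,q,k[:2],yaw))
NE=[((.065,-.047,.012),(-.065,-.047,.012)),((.065,.047,.012),(.065,-.047,.012)),((.065,-.047,0),(-.065,-.047,0)),((.065,.047,0),(.065,-.047,0))]
print("nest",grid(s,NE,[.525,.213],-1.874))
NB=[((.065,-.047,.012),(.065,-.047,0))]
print("nest",grid(s,NE+NB,[.525,.213],-1.874))
```

```text
[0.5293 0.2174 0.0331] -1.8736431908284554 [ 0.09404488 -0.03287683 -3.17847004]
 cm [-0.23, -0.03, 0.96] deg [-0.0, -0.1, 0.0]
kin [0.5288 0.2159 0.0331]
case (np.float64(0.5253), np.float64(0.2229), np.float64(204.0))
case (np.float64(0.5258), np.float64(0.2219), np.float64(296.0))
case (np.float64(0.5258), np.float64(0.2159), np.float64(386.0))
case (np.float64(0.5358), np.float64(0.2089), np.float64(190.0))
nest (np.float64(0.532), np.float64(0.2175), np.float64(314.0))
nest (np.float64(0.5245), np.float64(0.22), np.float64(363.0))
```

>>> {"api": "carry_out", "payload": {
  "rows": [
    [[-0.2,0,0],[0,0,0],1],
    [[-0.2,0,0.3],[0,0,0],1],
    [[-0.2,0,0.5],[0,0,0],1],
    [[-0.2,0,0.6],[0,0,0],1],
    [[-0.2,0,0.6],[0,0,0],1]
  ]
}}

```text
clock: 22.9
tool_pos: [0.5281, 0.2159, 0.0264]
eef_rot: [0.805, 0.593, 0.0, -0.001]
contact_force: [-0.8, 0.3, -3.4]
opening: 0.564
finger_force: 30.0
```

>>> {"api": "carry_out", "payload": {
  "rows": [
    [[0,0,0.1],[0,0,0],1],
    [[0,0,0.2],[0,0,0],1],
    [[0,0,0.2],[0,0,0],1]
  ]
}}

```text
clock: 23.2
tool_pos: [0.5278, 0.2161, 0.0245]
eef_rot: [0.805, 0.593, 0.0, -0.001]
contact_force: [-1.1, 0.3, -2.5]
opening: 0.561
finger_force: 30.0
```

>>> {"api": "carry_out", "payload": {
  "rows": [
    [[0,0,0.1],[0,0,0],1],
    [[0,0,0.2],[0,0,0],1],
    [[0,0,0.2],[0,0,0],1]
  ]
}}

```text
clock: 23.5
tool_pos: [0.5275, 0.2163, 0.0233]
eef_rot: [0.805, 0.593, -0.0, -0.001]
contact_force: [-4.5, 0.7, 7.3]
opening: 0.562
finger_force: 30.0
```

>>> {"api": "carry_out", "payload": {
  "rows": [
    [[0,0,0.1],[0,0,0],1],
    [[0,0,0.1],[0,0,0],1]
  ]
}}

```text
clock: 23.7
tool_pos: [0.5275, 0.2163, 0.0231]
eef_rot: [0.805, 0.593, 0.0, -0.001]
contact_force: [-6.1, 0.5, 14.0]
opening: 0.564
finger_force: 30.0
```

The bevel pushes the tool towards -x, so I shift along tool -y and carry on down.

>>> {"api": "carry_out", "payload": {
  "rows": [
    [[0,-0.1,-0.15],[0,0,0],1],
    [[0,-0.17,-0.1],[0,0,0],1],
    [[0,-0.17,0],[0,0,0],1],
    [[0,-0.17,0],[0,0,0],1]
  ]
}}

```text
clock: 24.1
tool_pos: [0.5274, 0.2164, 0.023]
eef_rot: [0.806, 0.593, 0.001, -0.0]
contact_force: [-4.2, -0.4, 13.5]
opening: 0.568
finger_force: 30.0
```

>>> {"api": "carry_out", "payload": {
  "rows": [
    [[0,0,0.1],[0,0,0],1],
    [[0,0,0.1],[0,0,0],1]
  ]
}}

```text
clock: 24.3
tool_pos: [0.5274, 0.2165, 0.0227]
eef_rot: [0.805, 0.593, 0.001, -0.0]
contact_force: [-5.9, -0.8, 19.5]
opening: 0.564
finger_force: 30.0
```

>>> {"api": "carry_out", "payload": {
  "rows": [
    [[0,0,-0.3],[0,0,0],1],
    [[0,0,-0.6],[0,0,0],1],
    [[0,0,-0.6],[0,0,0],1],
    [[0,0,-0.6],[0,0,0],1]
  ]
}}

```text
clock: 24.7
tool_pos: [0.5267, 0.2162, 0.0261]
eef_rot: [0.806, 0.593, 0.0, -0.001]
contact_force: [-0.7, -0.3, -3.1]
opening: 0.562
finger_force: 30.0
```

>>> {"api": "carry_out", "payload": {
  "rows": [
    [[0,-0.1,0.1],[0,0,0],1],
    [[0,-0.1,0.25],[0,0,0],1],
    [[0,-0.1,0.35],[0,0,0],1],
    [[0,-0.1,0.35],[0,0,0],1]
  ]
}}

```text
clock: 25.1
tool_pos: [0.5255, 0.2166, 0.0228]
eef_rot: [0.805, 0.593, 0.0, -0.001]
contact_force: [0.1, -0.3, -2.7]
opening: 0.568
finger_force: 30.0
```

>>> {"api": "carry_out", "payload": {
  "rows": [
    [[0,0,0.1],[0,0,0],1],
    [[0,0,0.15],[0,0,0],1],
    [[0,0,0.15],[0,0,0],1]
  ]
}}

```text
clock: 25.4
tool_pos: [0.5257, 0.2167, 0.0215]
eef_rot: [0.805, 0.593, 0.0, -0.001]
contact_force: [0.8, -0.5, -4.2]
opening: 0.564
finger_force: 30.0
```

Now it is free and inside the straight walls (TCP 21.5 mm, home at about 17.3). I continue down.

>>> {"api": "carry_out", "payload": {
  "rows": [
    [[0,0,0.1],[0,0,0],1],
    [[0,0,0.2],[0,0,0],1],
    [[0,0,0.2],[0,0,0],1]
  ]
}}

```text
clock: 25.7
tool_pos: [0.5256, 0.2166, 0.0194]
eef_rot: [0.805, 0.593, 0.0, -0.001]
contact_force: [0.1, 0.3, -4.1]
opening: 0.564
finger_force: 30.0
```

>>> {"api": "carry_out", "payload": {
  "rows": [
    [[0,0,0.1],[0,0,0],1],
    [[0,0,0.2],[0,0,0],1],
    [[0,0,0.2],[0,0,0],1]
  ]
}}

```text
clock: 26.0
tool_pos: [0.5257, 0.2166, 0.0175]
eef_rot: [0.805, 0.593, 0.0, -0.001]
contact_force: [0.6, -0.4, -3.3]
opening: 0.568
finger_force: 30.0
```

>>> {"api": "carry_out", "payload": {
  "rows": [
    [[0,0,0.08],[0,0,0],1],
    [[0,0,0.08],[0,0,0],1]
  ]
}}

```text
clock: 26.2
tool_pos: [0.5257, 0.2167, 0.0173]
eef_rot: [0.805, 0.593, 0.0, -0.001]
contact_force: [-0.8, -0.3, 3.0]
opening: 0.569
finger_force: 30.0
```

>>> {"api": "carry_out", "payload": {
  "rows": [
    [[0,0,0.06],[0,0,0],1],
    [[0,0,0.06],[0,0,0],1]
  ]
}}

```text
clock: 26.4
tool_pos: [0.5257, 0.2167, 0.0173]
eef_rot: [0.805, 0.593, 0.0, -0.001]
contact_force: [-2.6, -1.1, 9.4]
opening: 0.566
finger_force: 30.0
```

It bottoms at 17.3 mm, exactly home. I release and withdraw straight up.

>>> {"api": "carry_out", "payload": {
  "rows": [
    [[0,0,-0.05],[0,0,0],0.45],
    [[0,0,-0.05],[0,0,0],0.3],
    [[0,0,-0.05],[0,0,0],0.2],
    [[0,0,-0.05],[0,0,0],0.1],
    [[0,0,-0.05],[0,0,0],0.1],
    [[0,0,-1],[0,0,0],0.1],
    [[0,0,-3],[0,0,0],0.1],
    [[0,0,-7],[0,0,0],0.1],
    [[0,0,-12],[0,0,0],0.1],
    [[0,0,-15],[0,0,0],0.1],
    [[0,0,-15],[0,0,0],0.1]
  ]
}}

```text
clock: 27.5
tool_pos: [0.5285, 0.2177, 0.1712]
eef_rot: [0.806, 0.592, 0.005, 0.0]
contact_force: [1.0, 0.4, -0.4]
opening: 0.898
finger_force: 0.0
```

>>> {"api": "carry_out", "payload": {
  "rows": [
    [[-10,0,-5],[0,0,0],0.1],
    [[-18,0,-5],[0,0,0],0.1],
    [[-25,0,-5],[0,0,0],0.1],
    [[-25,0,-5],[0,0,0],0.1],
    [[-25,0,-5],[0,0,0],0.1],
    [[-25,0,-5],[0,0,0],0.1],
    [[-25,0,-5],[0,0,0],0.1],
    [[-25,0,-5],[0,0,0],0.1]
  ]
}}

```text
clock: 28.3
tool_pos: [0.4518, -0.0209, 0.2157]
eef_rot: [0.805, 0.593, 0.001, -0.001]
contact_force: [0.4, -0.0, -0.4]
opening: 0.904
finger_force: 0.0
```

Run:
```python
from plant import r
from e import *
st=r.get_state();print(st["clock"],st["tool_pos"].round(3),st["contact_force"].round(1))
t=r.snapshot("top");po=np.load("post.npz");t1=dict(t);t1["image"]=po["t"]
bx=[((.042,.013,.027),(.058,.013,.027)),((.058,.013,.027),(.058,-.013,.027)),((.042,-.013,.027),(.058,-.013,.027))]
for yw in(-1.86,-1.874,-1.89):print("case",yw,grid(t,rect(.042,.025,.042),[.524,.213],yw),grid(t,rect(.042,.025,.042)+bx,[.524,.213],yw))
print("nest",grid(t,rect(.065,.047,.012),[.524,.213],-1.874))
# bystander change check vs first picture
a=cv2.imread("pics/top0.png")[:,:,::-1].astype(int);d=abs(a-t["image"]).max(2)
for n,(u,v) in dict(loupe=(303,150),cyl=(224,146),hexk=(137,216)).items(): print(n,d[v-14:v+15,u-18:u+19].mean().round(1))
```

```text
28.3 [ 0.452 -0.021  0.216] [ 0.4 -0.  -0.4]
case -1.86 (np.float64(0.531), np.float64(0.2195), np.float64(534.0)) (np.float64(0.5285), np.float64(0.22), np.float64(713.0))
case -1.874 (np.float64(0.531), np.float64(0.219), np.float64(531.0)) (np.float64(0.531), np.float64(0.219), np.float64(728.0))
case -1.89 (np.float64(0.531), np.float64(0.219), np.float64(524.0)) (np.float64(0.531), np.float64(0.219), np.float64(747.0))
nest (np.float64(0.5245), np.float64(0.2135), np.float64(732.0))
loupe 8.3
cyl 9.6
hexk 9.1
```

```bash
python3 -c "
from plant import r
print(r.finish_job())"
```

```text
the job is handed in; nothing more can be done
None
```

I stood the case on its plain end, then laid it on its closed face, letting go each time. I then seated it open back up in the nest nearest the base and handed in at about 28 s with no verdict returned. The seating is judged from the arm's contact height (17.3 mm, as expected for fully home), since a final camera fit of the case was unreliable, and I never moved the loupe, cylinder or hex key.

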